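# Clear the hand-over mark and present a chestpiece

### The arm

A 6-joint arm with a two-finger parallel gripper is mounted at the origin on the work surface. World frame = base frame: x ahead of the robot, y to its left, z up, the work surface at z = 0. Lengths are in m, angles in rad, forces in N, time in s.
With the tool pointing down it reaches from about 0.425 to 0.925 m from the base axis. Payload 12.5 kg.
Tool frame: the origin (TCP) lies at the centre of the arm's flange, where the gripper is bolted on; the fingertips stand 173 mm ahead of it and the grasp point (between the pads) lies 155 mm ahead of it; z points along the fingers, y is the line along which they close (so a half turn about z gives the same grasp; the last joint's range is limited). The gripper opens to 85 mm and grips with 20 to 120 N. Pads are 22 mm wide; open, the fingers measure 114 mm over their backs; the gripper's body (76 mm by 85 mm) begins 54 mm behind the grasp point. The pads swing forward as they close: fully open they stand 13 mm farther back than shut.
Start: joints at [1.116, 0.491, 1.559, -0, 1.092, -0.106], TCP at [0.214, 0.587, 0.405] pointing down, gripper open.
Joint ranges: [-3.1, 3.1], [-0.84, 2.19], [0.05, 2.79], [-1.13, 4.28], [0.06, 2.93], [-2.69, 2.69]. Speed limits (rad/s): [2.22, 2.22, 2.79, 3.14, 3.14, 3.14].

### API

Orientations are given as a unit quaternion [x, y, z, w].
In Python, from workcell import r gives the robot as it stands.
- The arm moves only by the shell command python3 -m inch 'ROWS' [OPENING] [FORCE]. ROWS is JSON, a list of rows, each an object of numbers: "dx", "dy", "dz": the shift along the tool's x, y, z in m; "ax", "ay", "az": the turn, a rotation vector about the tool's x, y, z in degrees. A call has 1 to 20 rows; each row shifts and turns the commanded pose from where the row before left it, along the tool's axes as they then stand; what a row does not reach is not made up. A row lasts 1/12 s, in which the tool goes at most 41.7 mm and 7.16 degrees, less where a joint would pass 70% of its speed; a pose out of reach is approached as far as the arm can. A call is refused whole if a number of a shift passes 0.0417 or a number of a turn 7.16, either way. A call with a gripper value outside its range is refused whole. OPENING is the opening, from -1 (shut) to 1 (fully open), set as the call begins (- or left out, the last holds). The fingers move at their own pace and stop on an object; FORCE is the grip in N (left out, the last holds). Time passes only in rows, so rows that do not move let the fingers close. It gives the time, the measured TCP pose, the force, the opening and the grip force at its end, in the units of the state.
- r.read_state(): the state, without advancing time (a new reading comes with each control period).
- r.camera(name): name is "side" or "top" or "wrist"; returns (picture, depth): 480x640x3 uint8, red, green, blue; 480x640 float32, m along the optical axis (not along the pixel's ray), 0 where there is no reading.
- r.camera_model(name): a dict with "fx", "fy", "cx", "cy" (pixels), "view" (4x4, takes a point from world to camera coordinates). Camera axes: x right, y down, z forward; pixel columns grow to the right and rows downward; lengths in m; the calibration is good to about 2 mm. A picture is of the moment at which its call begins: read the wrist's pose just before it. camera_model takes no time and is no camera call; for the wrist camera it gives the pose at the moment of the call.
- r.job_done(): hands the job in; it is judged then, once.
Trained networks look in the newest picture that a camera, given by its name, has taken for a name from the list of things; names that differ only in an ending like _2 or _b are one class to them, and where a whole thing is asked for, a point or a joint stands for the part that bears it (a point fixed in the world has none). Each returns a list of dicts, best first, with "confidence" (0 to 1); they miss things now and then, are a little off and sometimes report something else, mostly with a low value. They report only what shows in the picture. A call takes as long as a camera call.
- r.trace(camera, target): "mask" (480x640 bool, what is visible of it).
- r.pinpoint(camera, target): "point" ([x, y, z] in m, in the coordinates of the camera as it stood for that picture, good to about 4 mm: a listed point, or the origin of a listed thing).
The state is a dict: "time": time; "q": joint angles; "joint_vel": joint speeds; "effort": joint torques, N m; "tool_pos": TCP position; "tcp_rot": TCP orientation; "ft_force": force on the tool from outside, world axes, zero at the start; "wrist_torque": the same for the moment, N m; "finger_gap": finger opening in m; "gripper_force": force on a finger pad.
Only numpy, scipy, OpenCV 4.12 (cv2) and the standard library are available. Lean on these libraries where they do the work, as an engineer would, in place of code of your own. Each camera call takes 0.05 s, during which the arm holds its last target. There are 200 camera calls.

### The job

A borrower is waiting for a chestpiece: first slide the lidded white ear-tip dish sideways from the blue ring to the green ring, so that it stands wholly inside the green ring, without lifting it off the tray, and let go of it. Then pick up the metal carrier with the chestpiece in it by its wooden grip and hold it level over the middle of the freed blue ring, about 10 cm above the tray, keeping it still there for two seconds; finish while still holding it in the air. Leave everything else on the counter and the tray where it is.

Things in the scene. Friction and masses are not known exactly. Their poses are not given: they have to be found in the camera images.
- tray: Fixed wooden pull-out tray, floor 370 x 640 mm, 12 mm above this origin; rim 22 mm above the counter at the near side and both ends. Along the far side, 205 mm and more from the origin, a steel housing with boxes, up to 150 mm high. Origin: on the counter, near mid-tray; x away from the robot, y along the tray to the left, z up. May be turned a few degrees.
- mark_blue: Painted blue ring on the tray floor with a blue centre dot, 136 mm outside and 124 mm inside diameter, flat: the hand-over mark. Origin: ring centre, on the tray floor. The dish starts on it.
- mark_green: Painted green ring on the tray floor with a green centre dot, same size, flat: where the dish must go. Origin: ring centre, on the tray floor. The two rings lie side by side along the tray's y, centres 140 to 220 mm apart, either may be the left one; nothing stands between them.
- dish: White ceramic ear-tip dish, lid fixed on, 100 mm diameter, one rigid piece of about 0.5 kg. Lid top 35 mm above its base; on it an upright dark wooden round knob, 26 mm diameter, from 35 to 72 mm above the base. Origin: centre of the underside, z up through the knob. It slides on the tray when pulled or pushed sideways.
- carrier: Nickel-plated carrier, loose, 0.28 kg: open pan 140 (x) x 100 (y) x 18 mm, walls and floor 4 mm, green liner. Arched handle along its x; its wooden grip is a straight bar 84 mm long (x), 18 wide (y), 22 high, centre 94 mm above the underside, over the pan's middle; about 55 mm free below it. Origin: centre of the underside, z up.
- chestpiece: Nickel stethoscope chestpiece lying loose in the carrier's pan near its middle, 46 mm diameter, 24 mm high, with a brass stem reaching 34 mm from its axis; about 0.09 kg. Origin: centre of its underside; z up. It must stay in the pan.
- paperweight: Cast-iron paperweight on the tray, 72 mm diameter, 42 mm high. Origin: centre of the underside. Bystander.
- pill_bottle: Green glass pill bottle with black cap on the tray, 48 mm diameter, 85 mm high. Origin: centre of the underside. Bystander.
- reflex_hammer: Reflex hammer lying on the counter left of the tray, 200 mm long, orange head. Origin: middle of its underside. Bystander.
- pen_cup: Blue cup of pens on the counter right of the tray, 72 mm diameter, 140 mm high with pens. Origin: centre of the underside. Bystander.
- rubber_stamp: Rubber stamp with black handle on the counter right of the tray, 60 x 30 x 64 mm. Origin: centre of the underside. Bystander.

How it is judged:
On the way, in this order (a step that is already met when the one before it is completed fails the run):
1. the dish stands inside the green ring, let go, while the carrier has not yet been moved (horizontal distance between dish and mark_green below 0.015 m and z of dish in the frame of tray between 0.008 and 0.016 m and angle between dish's own z axis and vertical below 0.06 rad and linear speed of dish below 0.02 m/s and contact force between the fingers and dish below 0.3 N and distance of carrier from where it was at the start of the episode below 0.02 m), for 0.2 s.
2. the carrier, with the chestpiece in it, is lifted clear of the tray (z of carrier in the frame of tray above 0.042 m and contact force between the fingers and carrier above 1 N and x of chestpiece in the frame of carrier between -0.055 and 0.055 m and y of chestpiece in the frame of carrier between -0.04 and 0.04 m and z of chestpiece in the frame of carrier between -0.002 and 0.012 m), for 0.2 s.
3. the carrier is held still and level over the blue ring for 1.5 s (horizontal distance between carrier and mark_blue below 0.03 m and z of carrier in the frame of tray between 0.072 and 0.172 m and angle between carrier's own z axis and vertical below 0.1 rad and linear speed of carrier below 0.02 m/s and angular speed of carrier below 0.15 rad/s and contact force between the fingers and carrier above 1 N and contact force between carrier and tray below 0.1 N and contact force between carrier and dish below 0.1 N and x of chestpiece in the frame of carrier between -0.055 and 0.055 m and y of chestpiece in the frame of carrier between -0.04 and 0.04 m and z of chestpiece in the frame of carrier between -0.002 and 0.012 m), for 1.5 s.
At the end, for the whole second after the job is handed in: Dish upright on the tray, let go, within 15 mm of the green ring's centre. Fingers still hold the carrier, chestpiece in it, within 30 mm of the blue ring's centre, 60 to 160 mm above the tray floor, tilt under 0.10 rad, slower than 20 mm/s and 0.15 rad/s, touching neither tray nor dish (all of step 3 and horizontal distance between dish and mark_green below 0.015 m and z of dish in the frame of tray between 0.008 and 0.016 m and angle between dish's own z axis and vertical below 0.06 rad and linear speed of dish below 0.02 m/s and contact force between the fingers and dish below 0.3 N); the arm keeps its last pose, push and grip.
It fails at once if the dish is lifted more than 6 mm off the tray floor (z of dish in the frame of tray above 0.018 m).
It fails at once if the dish is tipped more than 0.15 rad (angle between dish's own z axis and vertical above 0.15 rad).
It fails at once if the carrier is tipped more than 0.35 rad (angle between carrier's own z axis and vertical above 0.35 rad).
It fails at once if a bystander is moved more than 25 mm (distance of any of paperweight, pill_bottle, reflex_hammer, pen_cup, rubber_stamp from where it was at the start of the episode above 0.025 m).
It also fails if it takes over 64 s, if anything falls off the work surface, if the arm or the gripper's body presses on something with over 40 N, if the wrist force passes 120 N, or if a joint passes its speed limit or range.

## Working session

There is one attempt and no reset: what is moved stays moved. The work goes in short steps, Python scripts to look and compute and a shell command to move; the robot and the scene stay as the last step left them, time stands still between calls to the robot, and variables do not carry over. Pictures are saved under pics/ and viewed, at most 10 in all, crops included, and the job is handed in when it is done.

```bash
ls; mkdir -p pics
cat > h.py <<'E'
from workcell import r
import numpy as np, cv2
from scipy.spatial.transform import Rotation as R
def world(cam,p):
    V=np.array(r.camera_model(cam)["view"]); return (np.linalg.inv(V)@np.r_[p,1])[:3]
def find(cam,names):
    for n in names:
        d=r.pinpoint(cam,n)
        print(cam,n,[(np.round(world(cam,x["point"]),3).tolist(),round(x["confidence"],2)) for x in d[:2]])
def save(cam,fn):
    im,d=r.camera(cam); cv2.imwrite("pics/"+fn,im[:,:,::-1]); return im,d
def tool(): 
    s=r.read_state(); return np.array(s["tool_pos"]),R.from_quat(s["tcp_rot"])
E
python3 - <<'E'
from h import *
s=r.read_state(); print(s["time"],s["tool_pos"],s["tcp_rot"],s["finger_gap"]); print(tool()[1].as_matrix().round(3))
for c in("top","side"):
    save(c,c+"0.png")
    find(c,["tray","mark_blue","mark_green","dish","carrier","chestpiece","paperweight","pill_bottle","pen_cup"])
E
```

```text
pics
0.0 [0.21357661 0.5873349  0.40412807] [ 1.73504396e-01  9.84832940e-01 -5.36498073e-04 -1.30235188e-04] 0.08537003575907014
[[-0.94   0.342 -0.   ]
 [ 0.342  0.94  -0.001]
 [ 0.    -0.001 -1.   ]]
top tray [([0.548, 0.018, 0.004], 0.75)]
top mark_blue []
top mark_green [([0.461, -0.072, 0.014], 0.79)]
top dish [([0.465, 0.097, 0.013], 0.56)]
top carrier [([0.631, 0.004, 0.011], 0.79)]
top chestpiece [([0.625, 0.017, 0.017], 0.7)]
top paperweight [([0.634, 0.003, 0.009], 0.28)]
top pill_bottle [([0.638, 0.205, 0.018], 0.76)]
top pen_cup [([0.531, -0.461, -0.001], 0.96)]
side tray [([0.546, 0.015, 0.003], 0.79)]
side mark_blue [([0.465, 0.089, 0.015], 0.87)]
side mark_green [([0.458, -0.07, 0.014], 0.83)]
side dish [([0.46, 0.097, 0.015], 0.91)]
side carrier [([0.631, -0.001, 0.013], 0.85)]
side chestpiece [([0.625, 0.017, 0.014], 0.59)]
side paperweight [([0.611, -0.175, 0.011], 0.85)]
side pill_bottle [([0.637, 0.197, 0.015], 0.55)]
side pen_cup [([0.533, -0.462, 0.001], 0.93)]
```

View pics/top0.png

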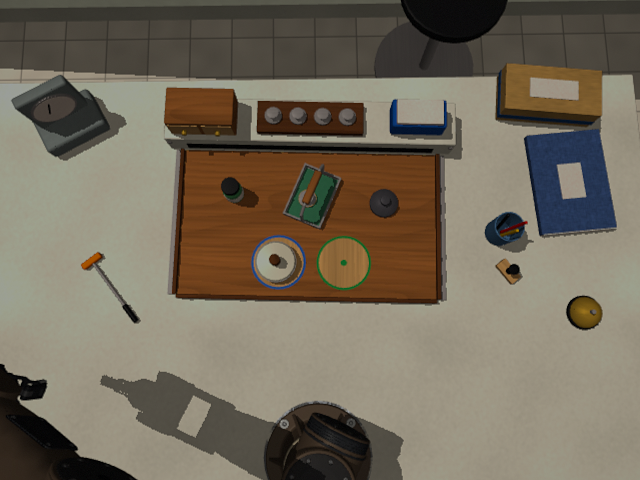

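View pics/side0.png

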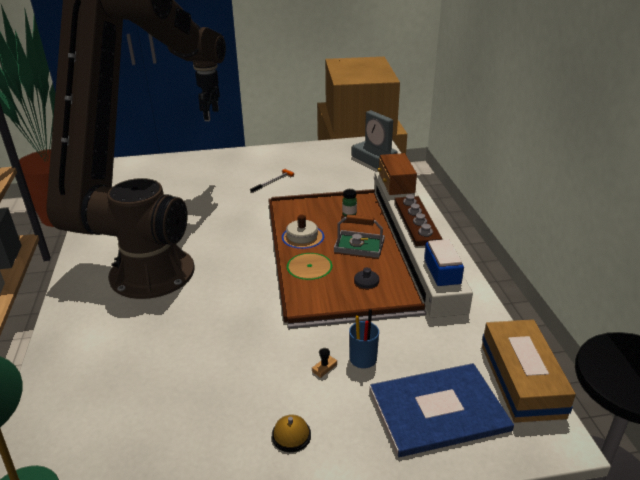

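Run:
```python
from h import *
im,d=r.camera("top"); m=r.camera_model("top"); Vi=np.linalg.inv(np.array(m["view"]))
print(Vi.round(3).tolist())
v,u=np.mgrid[:480,:640]
P=np.stack([(u-m["cx"])/m["fx"]*d,(v-m["cy"])/m["fy"]*d,d,np.ones_like(d)],-1)@Vi.T
hsv=cv2.cvtColor(im,cv2.COLOR_RGB2HSV); 
X,Y,Z=P[...,0],P[...,1],P[...,2]
fl=(d>0)&(abs(Z-.012)<.006)&(X>.36)&(X<.56)&(Y>-.2)&(Y<.2)
for n,lo,hi in(("green",40,85),("blue",95,130)):
    k=fl&(hsv[...,0]>lo)&(hsv[...,0]<hi)&(hsv[...,1]>110)
    x,y=X[k],Y[k]
    for _ in range(4):
        A=np.c_[2*x,2*y,np.ones_like(x)]; s=np.linalg.lstsq(A,x*x+y*y,rcond=None)[0]
        e=np.hypot(x-s[0],y-s[1]); g=abs(e-.065)<.012; x,y=x[g],y[g]
    print(n,len(x),s[:2],np.sqrt(s[2]+s[0]**2+s[1]**2),x.min(),x.max(),y.min(),y.max())
k=(Z>.076)&(Z<.09)&(abs(X-.46)<.06)&(abs(Y-.095)<.06); print("knob",k.sum(),X[k].mean(),Y[k].mean(),Z[k].mean())
k=(Z>.112)&(Z<.125)&(abs(X-.63)<.07)&(abs(Y)<.07)
p=np.c_[X[k],Y[k]].astype(np.float32); print("grip",k.sum(),Z[k].mean(),cv2.minAreaRect(p))
for n in("carrier","dish","paperweight"):
    for t in r.trace("top",n)[:1]:
        q=t["mask"]&(d>0); print(n,t["confidence"],q.sum(),X[q].min(),X[q].max(),Y[q].min(),Y[q].max(),Z[q].max())
```

```text
[[-0.015, -0.987, 0.159, 0.297], [-1.0, 0.014, -0.004, -0.004], [0.002, -0.159, -0.987, 1.388], [0.0, 0.0, 0.0, 1.0]]
green 326 [ 0.46120021 -0.07110204] 0.0650605634571261 0.39487968050244904 0.5283345518668257 -0.13773329379633134 -0.0054691379838982595
blue 265 [0.46560138 0.09102147] 0.06499330081905443 0.3997735325309626 0.5332467209118521 0.023970110064367875 0.15612364034624507
knob 96 0.46259305239850396 0.0955545586248107 0.08347799697032306
grip 239 0.11645912510021772 ((0.6262349486351013, 0.005673807114362717), (0.01799725368618965, 0.09019661694765091), 66.76087951660156)
carrier 0.79 2082 0.5468599841051118 0.7096556813647125 -0.06658426156231227 0.07498086228056104 0.12187382311313644
paperweight 0.83 670 0.571354410348105 0.6483659734502687 -0.20973233637301966 -0.13879935222981052 0.0588087123481964
```

The top view shows the dish in the blue ring at (275,262), the empty green ring at (343,262), and the carrier at (312,195) with its grip turned about -23°. The side view agrees: dish (302,232), green ring (310,265), carrier (358,240). The measured heights and radii match the given sizes, so I'll move over the dish.

```bash
python3 -m inch '[{"az":-5},{"az":-5},{"az":-5},{"az":-5},{"dx":-0.0156,"dy":-0.0307,"dz":0.004},{"dx":-0.0156,"dy":-0.0307,"dz":0.004},{"dx":-0.0156,"dy":-0.0307,"dz":0.004},{"dx":-0.0156,"dy":-0.0307,"dz":0.004},{"dx":-0.0156,"dy":-0.0307,"dz":0.004},{"dx":-0.0156,"dy":-0.0307,"dz":0.004},{"dx":-0.0156,"dy":-0.0307,"dz":0.004},{"dx":-0.0156,"dy":-0.0307,"dz":0.004},{"dx":-0.0156,"dy":-0.0307,"dz":0.004},{"dx":-0.0156,"dy":-0.0307,"dz":0.004},{"dx":-0.0156,"dy":-0.0307,"dz":0.004},{"dx":-0.0156,"dy":-0.0307,"dz":0.004},{"dx":-0.0156,"dy":-0.0307,"dz":0.004},{"dx":-0.0156,"dy":-0.0307,"dz":0.004},{"dx":-0.0156,"dy":-0.0307,"dz":0.004},{"dx":-0.0156,"dy":-0.0307,"dz":0.004}]' 1 30
python3 -m inch '[{},{}]'
python3 - <<'E'
from h import *
p,q=tool(); print(p,q.as_matrix().round(3).tolist())
save("wrist","w1.png"); find("wrist",["dish","mark_blue","mark_green","carrier"])
E
```

```text
[0.21358986 0.58737229 0.40476369] [[-0.94, 0.342, 0.0], [0.342, 0.94, 0.0], [-0.0, 0.0, -1.0]]
wrist dish []
wrist mark_blue []
wrist mark_green []
wrist carrier []validation failed for argument at $[0]...
validation failed for argument at $[0]...
```

A row may need all six numbers, so I'll test that with one row.

```bash
python3 -m inch '[{"dx":0,"dy":0,"dz":0,"ax":0,"ay":0,"az":-5}]' 1 30; python3 -m inch 2>&1 | head -5
```

```text
time: 1.53
tool_pos: [0.2136, 0.5874, 0.4047]
tcp_rot: [0.131, 0.991, 0.0, 0.0]
ft_force: [1.0, 0.4, -0.7]
finger_gap: 0.0854
gripper_force: 0.0
invalid input
```

```bash
python3 -m inch '[{"dx":0,"dy":0,"dz":0,"ax":0,"ay":0,"az":-5},{"dx":0,"dy":0,"dz":0,"ax":0,"ay":0,"az":-5},{"dx":0,"dy":0,"dz":0,"ax":0,"ay":0,"az":-5},{"dx":-0.0156,"dy":-0.0307,"dz":0.004,"ax":0,"ay":0,"az":0},{"dx":-0.0156,"dy":-0.0307,"dz":0.004,"ax":0,"ay":0,"az":0},{"dx":-0.0156,"dy":-0.0307,"dz":0.004,"ax":0,"ay":0,"az":0},{"dx":-0.0156,"dy":-0.0307,"dz":0.004,"ax":0,"ay":0,"az":0},{"dx":-0.0156,"dy":-0.0307,"dz":0.004,"ax":0,"ay":0,"az":0},{"dx":-0.0156,"dy":-0.0307,"dz":0.004,"ax":0,"ay":0,"az":0},{"dx":-0.0156,"dy":-0.0307,"dz":0.004,"ax":0,"ay":0,"az":0},{"dx":-0.0156,"dy":-0.0307,"dz":0.004,"ax":0,"ay":0,"az":0},{"dx":-0.0156,"dy":-0.0307,"dz":0.004,"ax":0,"ay":0,"az":0},{"dx":-0.0156,"dy":-0.0307,"dz":0.004,"ax":0,"ay":0,"az":0},{"dx":-0.0156,"dy":-0.0307,"dz":0.004,"ax":0,"ay":0,"az":0},{"dx":-0.0156,"dy":-0.0307,"dz":0.004,"ax":0,"ay":0,"az":0},{"dx":-0.0156,"dy":-0.0307,"dz":0.004,"ax":0,"ay":0,"az":0},{"dx":-0.0156,"dy":-0.0307,"dz":0.004,"ax":0,"ay":0,"az":0},{"dx":-0.0156,"dy":-0.0307,"dz":0.004,"ax":0,"ay":0,"az":0},{"dx":-0.0156,"dy":-0.0307,"dz":0.004,"ax":0,"ay":0,"az":0},{"dx":0,"dy":0,"dz":0,"ax":0,"ay":0,"az":0}]' 1 30
python3 - <<'E'
from h import *
p,q=tool(); print(p,q.as_matrix().round(3).tolist(),r.read_state()["q"])
save("wrist","w1b.png"); find("wrist",["dish","mark_blue","mark_green","carrier"])
E
```

```text
time: 3.2
tool_pos: [0.4655, 0.0923, 0.3402]
tcp_rot: [0.002, 1.0, -0.0, 0.0]
ft_force: [-0.4, 0.2, -0.8]
finger_gap: 0.0852
gripper_force: 0.0
[0.46545626 0.09233274 0.34023602] [[-1.0, 0.003, 0.001], [0.003, 1.0, -0.0], [-0.001, -0.0, -1.0]] [ 5.65860272e-02  3.67943434e-01  1.99245871e+00 -6.83048943e-04
  7.80314780e-01 -1.51027646e+00]
wrist dish [([0.46, 0.098, 0.014], 0.96)]
wrist mark_blue []
wrist mark_green [([0.463, -0.067, 0.009], 0.58)]
wrist carrier [([0.626, 0.008, 0.016], 0.85)]
```

View pics/w1b.png

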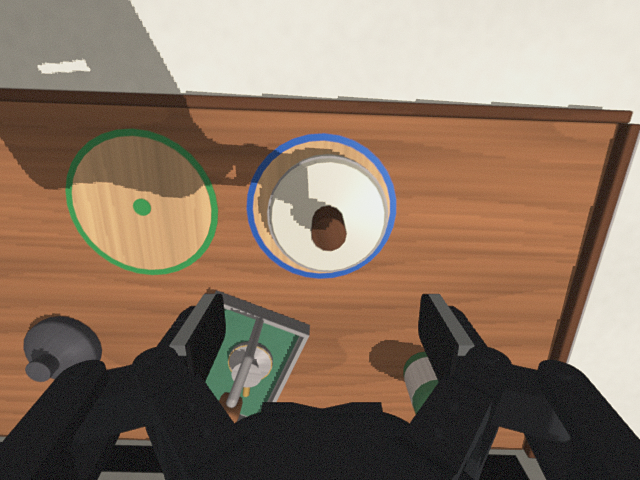

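The knob is at (328,228) between the pads at (200,330) and (435,330), and everything matches the earlier measurements. Next I'll descend and grip the knob lightly.

```bash
python3 -m inch '[{"dx":0.002,"dy":0.002,"dz":0.012,"ax":0,"ay":0,"az":0},{"dx":0.002,"dy":0.002,"dz":0.012,"ax":0,"ay":0,"az":0},{"dx":0,"dy":0,"dz":0.012,"ax":0,"ay":0,"az":0},{"dx":0,"dy":0,"dz":0.012,"ax":0,"ay":0,"az":0},{"dx":0,"dy":0,"dz":0.012,"ax":0,"ay":0,"az":0},{"dx":0,"dy":0,"dz":0.012,"ax":0,"ay":0,"az":0},{"dx":0,"dy":0,"dz":0.012,"ax":0,"ay":0,"az":0},{"dx":0,"dy":0,"dz":0.012,"ax":0,"ay":0,"az":0},{"dx":0,"dy":0,"dz":0.008,"ax":0,"ay":0,"az":0},{"dx":0,"dy":0,"dz":0.006,"ax":0,"ay":0,"az":0},{"dx":0,"dy":0,"dz":0,"ax":0,"ay":0,"az":0}]' 1 30
python3 -m inch '[{"dx":0,"dy":0,"dz":0,"ax":0,"ay":0,"az":0},{"dx":0,"dy":0,"dz":0,"ax":0,"ay":0,"az":0},{"dx":0,"dy":0,"dz":0,"ax":0,"ay":0,"az":0},{"dx":0,"dy":0,"dz":0,"ax":0,"ay":0,"az":0},{"dx":0,"dy":0,"dz":0,"ax":0,"ay":0,"az":0},{"dx":0,"dy":0,"dz":0,"ax":0,"ay":0,"az":0},{"dx":0,"dy":0,"dz":0,"ax":0,"ay":0,"az":0},{"dx":0,"dy":0,"dz":0,"ax":0,"ay":0,"az":0},{"dx":0,"dy":0,"dz":0,"ax":0,"ay":0,"az":0},{"dx":0,"dy":0,"dz":0,"ax":0,"ay":0,"az":0}]' -1 30
```

```text
time: 4.37
tool_pos: [0.4591, 0.1009, 0.23]
tcp_rot: [-0.001, 1.0, 0.0, -0.001]
ft_force: [0.2, 0.6, -0.5]
finger_gap: 0.0853
gripper_force: 0.0
time: 5.2
tool_pos: [0.4594, 0.1002, 0.2312]
tcp_rot: [-0.0, 1.0, 0.0, 0.0]
ft_force: [-0.7, -0.5, 6.3]
finger_gap: 0.0249
gripper_force: 29.1
```

```bash
python3 -m inch '[{"dx":0,"dy":-0.004,"dz":0,"ax":0,"ay":0,"az":0},{"dx":0,"dy":-0.008,"dz":0,"ax":0,"ay":0,"az":0},{"dx":0,"dy":-0.01,"dz":0,"ax":0,"ay":0,"az":0},{"dx":0,"dy":-0.01,"dz":0,"ax":0,"ay":0,"az":0},{"dx":0,"dy":-0.01,"dz":0,"ax":0,"ay":0,"az":0},{"dx":0,"dy":-0.01,"dz":0,"ax":0,"ay":0,"az":0},{"dx":0,"dy":-0.01,"dz":0,"ax":0,"ay":0,"az":0},{"dx":0,"dy":-0.01,"dz":0,"ax":0,"ay":0,"az":0},{"dx":0,"dy":-0.01,"dz":0,"ax":0,"ay":0,"az":0},{"dx":0,"dy":-0.01,"dz":0,"ax":0,"ay":0,"az":0},{"dx":0,"dy":-0.01,"dz":0,"ax":0,"ay":0,"az":0},{"dx":0,"dy":-0.01,"dz":0,"ax":0,"ay":0,"az":0},{"dx":0,"dy":-0.01,"dz":0,"ax":0,"ay":0,"az":0},{"dx":0,"dy":-0.01,"dz":0,"ax":0,"ay":0,"az":0},{"dx":0,"dy":-0.01,"dz":0,"ax":0,"ay":0,"az":0},{"dx":0,"dy":-0.01,"dz":0,"ax":0,"ay":0,"az":0},{"dx":0,"dy":-0.01,"dz":0,"ax":0,"ay":0,"az":0},{"dx":0,"dy":-0.006,"dz":0,"ax":0,"ay":0,"az":0},{"dx":0,"dy":0,"dz":0,"ax":0,"ay":0,"az":0},{"dx":0,"dy":0,"dz":0,"ax":0,"ay":0,"az":0}]'
python3 - <<'E'
from h import *
save("wrist","w2.png"); find("wrist",["dish","mark_blue","mark_green"])
save("side","s2.png"); find("side",["dish","mark_blue","mark_green"])
E
```

```text
time: 6.87
tool_pos: [0.4595, -0.0684, 0.2312]
tcp_rot: [0.0, 1.0, -0.0, 0.001]
ft_force: [-1.4, -5.7, 5.6]
finger_gap: 0.0248
gripper_force: 30.0
wrist dish [([0.463, -0.073, 0.013], 0.72)]
wrist mark_blue [([0.467, 0.093, 0.016], 0.82), ([0.624, 0.013, 0.017], 0.29)]
wrist mark_green []
side dish [([0.463, -0.069, 0.014], 0.83)]
side mark_blue [([0.463, 0.092, 0.012], 0.92)]
side mark_green [([0.459, -0.073, 0.013], 0.72)]
```

View pics/w2.png

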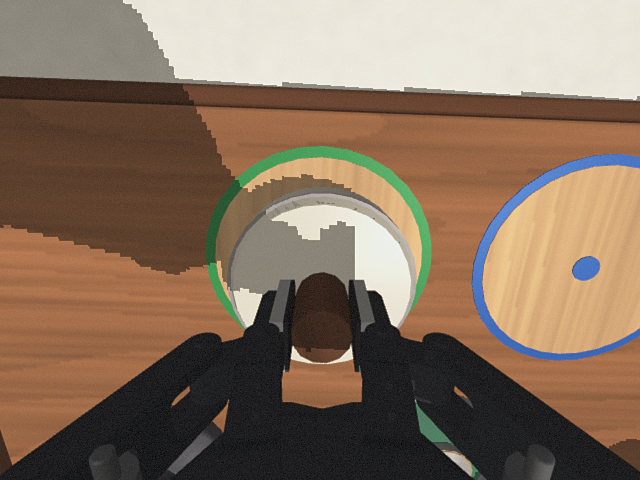

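The dish (columns 232–415) sits centred inside the green ring (207–432), and blue is free with its dot at (586,268). I'll release, rise, and check.

```bash
python3 -m inch '[{"dx":0,"dy":0,"dz":0,"ax":0,"ay":0,"az":0},{"dx":0,"dy":0,"dz":0,"ax":0,"ay":0,"az":0},{"dx":0,"dy":0,"dz":0,"ax":0,"ay":0,"az":0},{"dx":0,"dy":0,"dz":0,"ax":0,"ay":0,"az":0},{"dx":0,"dy":0,"dz":0,"ax":0,"ay":0,"az":0},{"dx":0,"dy":0,"dz":0,"ax":0,"ay":0,"az":0},{"dx":0,"dy":0,"dz":0,"ax":0,"ay":0,"az":0},{"dx":0,"dy":0,"dz":-0.01,"ax":0,"ay":0,"az":0},{"dx":0,"dy":0,"dz":-0.02,"ax":0,"ay":0,"az":0},{"dx":0,"dy":0,"dz":-0.03,"ax":0,"ay":0,"az":0},{"dx":0,"dy":0,"dz":-0.03,"ax":0,"ay":0,"az":0},{"dx":0,"dy":0,"dz":-0.02,"ax":0,"ay":0,"az":0},{"dx":0,"dy":0,"dz":0,"ax":0,"ay":0,"az":0},{"dx":0,"dy":0,"dz":0,"ax":0,"ay":0,"az":0}]' 1
python3 - <<'E'
from h import *
save("wrist","w3.png"); find("wrist",["dish","mark_green","mark_blue","carrier"])
print(tool()[0], tool()[1].as_matrix().round(3).tolist())
E
```

```text
time: 8.43
tool_pos: [0.4592, -0.0677, 0.3414]
tcp_rot: [-0.0, 1.0, -0.0, 0.001]
ft_force: [0.6, 0.9, -0.3]
finger_gap: 0.0853
gripper_force: 0.0
wrist dish [([0.462, -0.07, 0.011], 0.89)]
wrist mark_green []
wrist mark_blue [([0.462, 0.092, 0.012], 0.77)]
wrist carrier [([0.629, 0.006, 0.013], 0.66)]
[ 0.45931663 -0.06775561  0.33969669] [[-1.0, -0.0, -0.002], [-0.0, 1.0, 0.001], [0.002, 0.001, -1.0]]
```

View pics/w3.png

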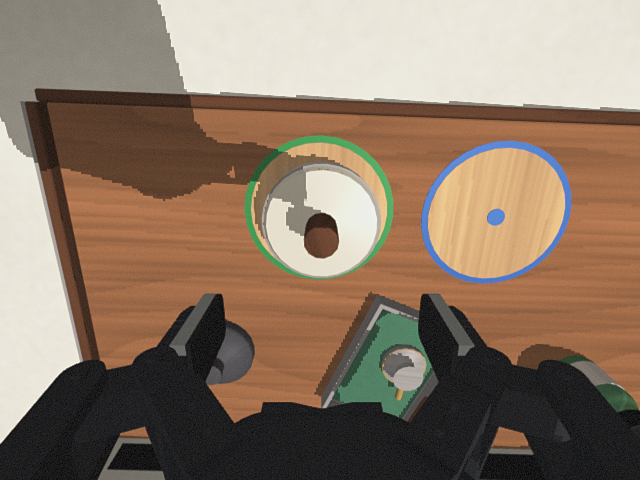

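The dish stands free inside the green ring (ring centre about (319,207)) and the blue ring is clear at (496,212). Next I'll move over the carrier and turn to its grip.

```bash
python3 -m inch '[{"dx":-0.021,"dy":0.0091,"dz":0,"ax":0,"ay":0,"az":0},{"dx":-0.021,"dy":0.0091,"dz":0,"ax":0,"ay":0,"az":0},{"dx":-0.021,"dy":0.0091,"dz":0,"ax":0,"ay":0,"az":0},{"dx":-0.021,"dy":0.0091,"dz":0,"ax":0,"ay":0,"az":0},{"dx":-0.021,"dy":0.0091,"dz":0,"ax":0,"ay":0,"az":0},{"dx":-0.021,"dy":0.0091,"dz":0,"ax":0,"ay":0,"az":0},{"dx":-0.021,"dy":0.0091,"dz":0,"ax":0,"ay":0,"az":0},{"dx":-0.021,"dy":0.0091,"dz":0,"ax":0,"ay":0,"az":0},{"dx":0,"dy":0,"dz":0,"ax":0,"ay":0,"az":5.8},{"dx":0,"dy":0,"dz":0,"ax":0,"ay":0,"az":5.8},{"dx":0,"dy":0,"dz":0,"ax":0,"ay":0,"az":5.8},{"dx":0,"dy":0,"dz":0,"ax":0,"ay":0,"az":5.8},{"dx":0,"dy":0,"dz":0,"ax":0,"ay":0,"az":0},{"dx":0,"dy":0,"dz":0,"ax":0,"ay":0,"az":0}]'
python3 - <<'E'
from h import *
p,q=tool(); print(p,q.as_matrix().round(3).tolist())
m=r.camera_model("wrist"); im,d=save("wrist","w4.png"); find("wrist",["carrier","chestpiece"])
Vi=np.linalg.inv(np.array(m["view"])); v,u=np.mgrid[:480,:640]
P=np.stack([(u-m["cx"])/m["fx"]*d,(v-m["cy"])/m["fy"]*d,d,np.ones_like(d)],-1)@Vi.T
X,Y,Z=P[...,0],P[...,1],P[...,2]; k=(Z>.111)&(Z<.125)&(np.hypot(X-.627,Y)<.08)&(d>0)
print(k.sum(), k.sum() and (cv2.minAreaRect(np.c_[X[k],Y[k]].astype(np.float32)),Z[k].mean()))
E
```

```text
time: 9.85
tool_pos: [0.6274, 0.0051, 0.3399]
tcp_rot: [0.199, 0.98, -0.0, -0.001]
ft_force: [-0.1, -1.2, 0.1]
finger_gap: 0.0852
gripper_force: 0.0
[0.62738844 0.00505833 0.33985203] [[-0.92, 0.391, -0.001], [0.391, 0.92, 0.0], [0.001, -0.0, -1.0]]
wrist carrier [([0.63, 0.003, 0.014], 0.62), ([0.642, 0.2, 0.014], 0.19)]
wrist chestpiece [([0.625, 0.009, 0.016], 0.86)]
3552 (((0.6296283602714539, 0.005073036998510361), (0.0176839642226696, 0.09486713260412216), 66.40359497070312), np.float64(0.11718772716205268))
```

View pics/w4.png

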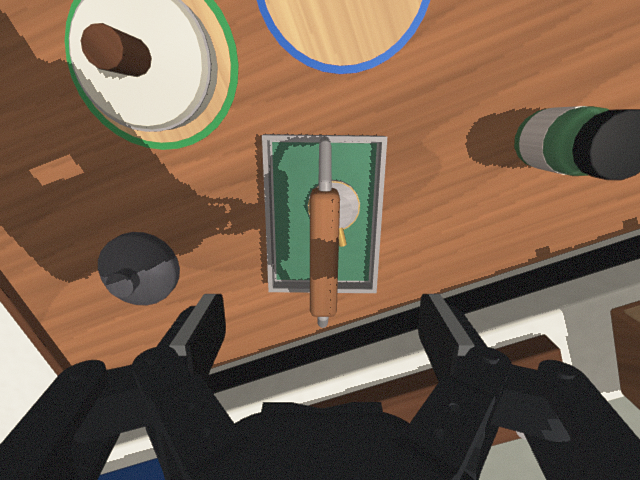

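The grip bar (325,250) runs along the tool's x, centred between the pads, with the yaw right to within half a degree. I'll descend and close.

```bash
python3 -m inch '[{"dx":-0.002,"dy":0,"dz":0.012,"ax":0,"ay":0,"az":0},{"dx":0,"dy":0,"dz":0.012,"ax":0,"ay":0,"az":0},{"dx":0,"dy":0,"dz":0.012,"ax":0,"ay":0,"az":0},{"dx":0,"dy":0,"dz":0.012,"ax":0,"ay":0,"az":0},{"dx":0,"dy":0,"dz":0.012,"ax":0,"ay":0,"az":0},{"dx":0,"dy":0,"dz":0.01,"ax":0,"ay":0,"az":0},{"dx":0,"dy":0,"dz":0.008,"ax":0,"ay":0,"az":0},{"dx":0,"dy":0,"dz":0,"ax":0,"ay":0,"az":0}]' 1
python3 -m inch '[{"dx":0,"dy":0,"dz":0,"ax":0,"ay":0,"az":0},{"dx":0,"dy":0,"dz":0,"ax":0,"ay":0,"az":0},{"dx":0,"dy":0,"dz":0,"ax":0,"ay":0,"az":0},{"dx":0,"dy":0,"dz":0,"ax":0,"ay":0,"az":0},{"dx":0,"dy":0,"dz":0,"ax":0,"ay":0,"az":0},{"dx":0,"dy":0,"dz":0,"ax":0,"ay":0,"az":0},{"dx":0,"dy":0,"dz":0,"ax":0,"ay":0,"az":0},{"dx":0,"dy":0,"dz":0,"ax":0,"ay":0,"az":0},{"dx":0,"dy":0,"dz":0,"ax":0,"ay":0,"az":0},{"dx":0,"dy":0,"dz":0,"ax":0,"ay":0,"az":0},{"dx":0,"dy":0,"dz":0,"ax":0,"ay":0,"az":0},{"dx":0,"dy":0,"dz":0,"ax":0,"ay":0,"az":0}]' -1 60
```

```text
time: 10.67
tool_pos: [0.6289, 0.0043, 0.2607]
tcp_rot: [0.201, 0.98, -0.0, -0.001]
ft_force: [0.2, 0.8, -0.3]
finger_gap: 0.0854
gripper_force: 0.0
time: 11.67
tool_pos: [0.6293, 0.0044, 0.263]
tcp_rot: [0.201, 0.98, 0.0, 0.0]
ft_force: [0.4, 3.0, 5.4]
finger_gap: 0.0166
gripper_force: 63.0
```

Gripped with a 17 mm gap. Now I'll lift 105 mm.

```bash
python3 -m inch '[{"dx":0,"dy":0,"dz":-0.003,"ax":0,"ay":0,"az":0},{"dx":0,"dy":0,"dz":-0.006,"ax":0,"ay":0,"az":0},{"dx":0,"dy":0,"dz":-0.01,"ax":0,"ay":0,"az":0},{"dx":0,"dy":0,"dz":-0.01,"ax":0,"ay":0,"az":0},{"dx":0,"dy":0,"dz":-0.01,"ax":0,"ay":0,"az":0},{"dx":0,"dy":0,"dz":-0.01,"ax":0,"ay":0,"az":0},{"dx":0,"dy":0,"dz":-0.01,"ax":0,"ay":0,"az":0},{"dx":0,"dy":0,"dz":-0.01,"ax":0,"ay":0,"az":0},{"dx":0,"dy":0,"dz":-0.01,"ax":0,"ay":0,"az":0},{"dx":0,"dy":0,"dz":-0.01,"ax":0,"ay":0,"az":0},{"dx":0,"dy":0,"dz":-0.01,"ax":0,"ay":0,"az":0},{"dx":0,"dy":0,"dz":-0.006,"ax":0,"ay":0,"az":0},{"dx":0,"dy":0,"dz":0,"ax":0,"ay":0,"az":0},{"dx":0,"dy":0,"dz":0,"ax":0,"ay":0,"az":0},{"dx":0,"dy":0,"dz":0,"ax":0,"ay":0,"az":0},{"dx":0,"dy":0,"dz":0,"ax":0,"ay":0,"az":0}]'
python3 - <<'E'
from h import *
save("side","s5.png"); find("side",["carrier","chestpiece","dish"]); print(tool()[1].as_matrix().round(3).tolist())
E
```

```text
time: 13.0
tool_pos: [0.6291, 0.0043, 0.367]
tcp_rot: [0.201, 0.98, -0.0, -0.001]
ft_force: [0.4, 1.1, -4.2]
finger_gap: 0.0167
gripper_force: 61.6
side carrier [([0.631, 0.001, 0.119], 0.79)]
side chestpiece [([0.624, 0.016, 0.12], 0.54)]
side dish [([0.461, -0.068, 0.016], 0.59)]
[[-0.919, 0.394, -0.001], [0.394, 0.919, 0.0], [0.001, -0.0, -1.0]]
```

View pics/s5.png

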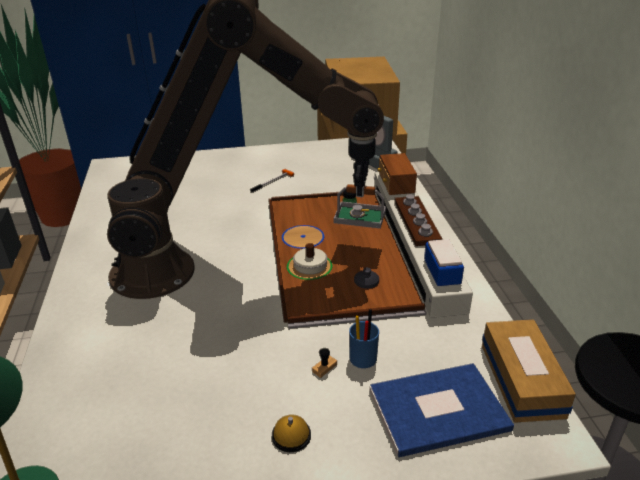

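The carrier hangs level at (358,213) with the chestpiece in it, and the dish stays in green at (310,262). Now I'll carry it over the blue ring.

```bash
python3 -m inch '[{"dx":0.004,"dy":0,"dz":0,"ax":0,"ay":0,"az":0},{"dx":0.008,"dy":0,"dz":0,"ax":0,"ay":0,"az":0},{"dx":0.0115,"dy":0.0011,"dz":0,"ax":0,"ay":0,"az":0},{"dx":0.0115,"dy":0.0011,"dz":0,"ax":0,"ay":0,"az":0},{"dx":0.0115,"dy":0.0011,"dz":0,"ax":0,"ay":0,"az":0},{"dx":0.0115,"dy":0.0011,"dz":0,"ax":0,"ay":0,"az":0},{"dx":0.0115,"dy":0.0011,"dz":0,"ax":0,"ay":0,"az":0},{"dx":0.0115,"dy":0.0011,"dz":0,"ax":0,"ay":0,"az":0},{"dx":0.0115,"dy":0.0011,"dz":0,"ax":0,"ay":0,"az":0},{"dx":0.0115,"dy":0.0011,"dz":0,"ax":0,"ay":0,"az":0},{"dx":0.0115,"dy":0.0011,"dz":0,"ax":0,"ay":0,"az":0},{"dx":0.0115,"dy":0.0011,"dz":0,"ax":0,"ay":0,"az":0},{"dx":0.0115,"dy":0.0011,"dz":0,"ax":0,"ay":0,"az":0},{"dx":0.0115,"dy":0.0011,"dz":0,"ax":0,"ay":0,"az":0},{"dx":0.0115,"dy":0.0011,"dz":0,"ax":0,"ay":0,"az":0},{"dx":0.0115,"dy":0.0011,"dz":0,"ax":0,"ay":0,"az":0},{"dx":0.008,"dy":0,"dz":0,"ax":0,"ay":0,"az":0},{"dx":0.0045,"dy":0,"dz":0,"ax":0,"ay":0,"az":0},{"dx":0,"dy":0,"dz":0,"ax":0,"ay":0,"az":0},{"dx":0,"dy":0,"dz":0,"ax":0,"ay":0,"az":0}]'
python3 - <<'E'
from h import *
save("side","s6.png"); find("side",["carrier","chestpiece","dish","mark_green","mark_blue"])
save("top","t6.png"); find("top",["carrier","dish"])
E
```

```text
time: 14.87
tool_pos: [0.4648, 0.0915, 0.3678]
tcp_rot: [0.201, 0.98, 0.0, 0.0]
ft_force: [0.0, -0.4, -3.9]
finger_gap: 0.0172
gripper_force: 61.7
side carrier [([0.468, 0.088, 0.116], 0.72)]
side chestpiece [([0.461, 0.102, 0.123], 0.63)]
side dish [([0.463, -0.07, 0.013], 0.97)]
side mark_green [([0.46, -0.07, 0.011], 0.79)]
side mark_blue [([0.466, 0.091, 0.014], 0.97), ([0.468, 0.088, 0.118], 0.55)]
top carrier [([0.606, -0.173, 0.012], 0.32), ([0.546, 0.018, -0.0], 0.31)]
top dish [([0.463, -0.067, 0.012], 0.83)]
```

View pics/s6.png

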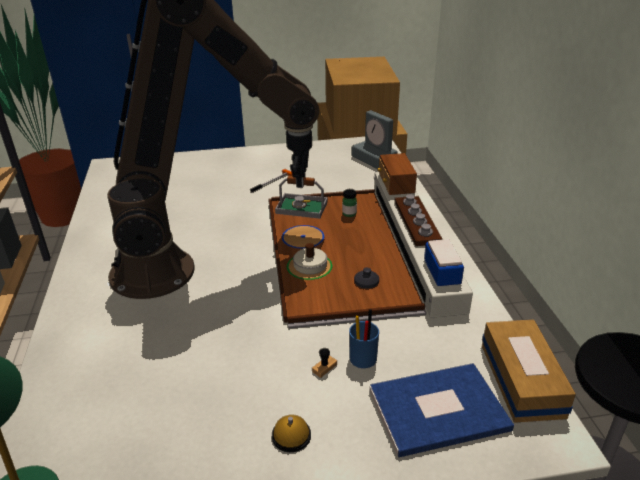

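The carrier is level at (302,205), over the blue ring at (302,237), with its measured position within 4 mm of the ring's centre. The dish stands in green at (310,262). I'll hold still for over two seconds and then hand in.

```bash
Z='x'; python3 -m inch '[{"dx":0,"dy":0,"dz":0,"ax":0,"ay":0,"az":0},{"dx":0,"dy":0,"dz":0,"ax":0,"ay":0,"az":0},{"dx":0,"dy":0,"dz":0,"ax":0,"ay":0,"az":0},{"dx":0,"dy":0,"dz":0,"ax":0,"ay":0,"az":0},{"dx":0,"dy":0,"dz":0,"ax":0,"ay":0,"az":0},{"dx":0,"dy":0,"dz":0,"ax":0,"ay":0,"az":0},{"dx":0,"dy":0,"dz":0,"ax":0,"ay":0,"az":0},{"dx":0,"dy":0,"dz":0,"ax":0,"ay":0,"az":0},{"dx":0,"dy":0,"dz":0,"ax":0,"ay":0,"az":0},{"dx":0,"dy":0,"dz":0,"ax":0,"ay":0,"az":0},{"dx":0,"dy":0,"dz":0,"ax":0,"ay":0,"az":0},{"dx":0,"dy":0,"dz":0,"ax":0,"ay":0,"az":0},{"dx":0,"dy":0,"dz":0,"ax":0,"ay":0,"az":0},{"dx":0,"dy":0,"dz":0,"ax":0,"ay":0,"az":0},{"dx":0,"dy":0,"dz":0,"ax":0,"ay":0,"az":0},{"dx":0,"dy":0,"dz":0,"ax":0,"ay":0,"az":0},{"dx":0,"dy":0,"dz":0,"ax":0,"ay":0,"az":0},{"dx":0,"dy":0,"dz":0,"ax":0,"ay":0,"az":0},{"dx":0,"dy":0,"dz":0,"ax":0,"ay":0,"az":0},{"dx":0,"dy":0,"dz":0,"ax":0,"ay":0,"az":0}]'
python3 -m inch '[{"dx":0,"dy":0,"dz":0,"ax":0,"ay":0,"az":0},{"dx":0,"dy":0,"dz":0,"ax":0,"ay":0,"az":0},{"dx":0,"dy":0,"dz":0,"ax":0,"ay":0,"az":0},{"dx":0,"dy":0,"dz":0,"ax":0,"ay":0,"az":0},{"dx":0,"dy":0,"dz":0,"ax":0,"ay":0,"az":0},{"dx":0,"dy":0,"dz":0,"ax":0,"ay":0,"az":0},{"dx":0,"dy":0,"dz":0,"ax":0,"ay":0,"az":0},{"dx":0,"dy":0,"dz":0,"ax":0,"ay":0,"az":0},{"dx":0,"dy":0,"dz":0,"ax":0,"ay":0,"az":0},{"dx":0,"dy":0,"dz":0,"ax":0,"ay":0,"az":0},{"dx":0,"dy":0,"dz":0,"ax":0,"ay":0,"az":0},{"dx":0,"dy":0,"dz":0,"ax":0,"ay":0,"az":0}]'
python3 -c "from workcell import r; print(r.job_done())"
```

```text
time: 16.98
tool_pos: [0.4647, 0.0915, 0.3677]
tcp_rot: [0.201, 0.98, 0.0, -0.0]
ft_force: [-1.0, -0.4, -3.3]
finger_gap: 0.017
gripper_force: 61.7
time: 17.98
tool_pos: [0.4647, 0.0915, 0.3677]
tcp_rot: [0.201, 0.98, 0.0, 0.0]
ft_force: [0.1, 1.1, -3.8]
finger_gap: 0.017
gripper_force: 61.7
the job is handed in; nothing more can be done
None
```

The job is handed in, with no verdict returned: by camera the dish stands free inside the green ring, and the arm still holds the carrier with its chestpiece level and still, about 10 cm above the tray over the blue ring.

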